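Present the tall heel to the bench camera

TASK

Press the button on the base of the bench camera fully down to switch its ring light on; then take the tallest of the three stacked-leather heels out of the wooden rack and hold it up in the air in front of the camera, its rubber tip facing straight into the lens, centred, the tip about 10 cm from the glass. Finish while still holding it there, at rest: do not put it down or let go. Do not touch the camera or its stand with the heel, and leave the other two heels, the hammer and the jar where they are.

Things in the scene. Friction and masses are not known exactly. Their poses are not given: they have to be found in the camera images.
- heel_tall_center (a point): Tall block heel, brown leather layers, black rubber tip; 88 mm long, about 0.11 kg; stands tip down in one of the rack's three pockets (which one varies). Point on its axis half-way up, 44 mm from the tip face. z: from tip to wide upper end (up in the rack). x: square to its two parallel flat sides, 34 mm apart over the whole length, which face the rack's free long sides. y: to its rounded back.
- heel_tall_tip (a point): Centre of the tall heel's rubber tip face, its lower end; axes as heel_tall_center. Depth along y is 34 mm at the tip (17 mm either side of the axis) and grows, backwards only, to 48 mm at the upper end (17 mm in front, 31 mm behind).
- heel_tall: The tall heel as a whole; its origin is the tip point, axes as above.
- heel_mid_center (a point): Middle heel, 62 mm long, otherwise like the tall one; point half-way up. Stays in its pocket.
- heel_low_center (a point): Low heel, 44 mm long, otherwise like the tall one; point half-way up. Stays in its pocket.
- rack: Fixed plywood block, 70 (x) by 225 (y) by 30 mm high, origin at the centre of its underside. Three open pockets at y = -75, 0 and +75 mm, each 18 mm deep (floor 12 mm above the bench), about 2 mm free round a heel's tip.
- stand: Fixed stand: aluminium base plate 130 (x) by 190 (y) by 12 mm high, origin at the centre of its underside. It carries the tilted camera head on a short post (black box about 50 mm, metal lens barrel, white ring light 56 mm across; top about 130 mm above the bench) and the push button. The lens looks to the stand's -x and up, 55 degrees above level.
- lens_glass (a point): Centre of the camera's front glass, 110 mm above the bench. z: the viewing direction, straight out of the lens. The head lies behind it (negative z).
- lens_focus (a point): The point in the air on the lens axis 100 mm in front of the glass (axes as lens_glass), where the heel's tip is to be.
- lamp_button_top (a point): Centre of the top of the round grey push button, 28 mm across, in a black housing on the base plate, at the plate's x = -35, y = -65 mm corner. Pressed straight down.
- lamp_button (a joint): Travel of the button in m: 0 up, 0.006 fully down; a spring of about 5 N when fully down pushes it back.
- hammer: Bystander: hammer lying on the bench beyond the work, about 0.26 m long, origin half-way along it.
- jar: Bystander: amber glass jar with a black cap, 64 mm across, 85 mm high, origin at its foot.
There are look-alikes about, which are no part of the job. Several things have the shape of the stand; the one meant has the colours described above. Leave any blue or yellow look-alike of the rack alone.

How it is judged:
On the way, in this order (a step that is already met when the one before it is completed fails the run):
1. the camera's button is pressed down (over 4.5 mm) (value of joint lamp_button above 0.0045 m), for 0.1 s.
2. the tall heel is lifted clear of the rack in the gripper (height (world z) of heel_tall_tip above 0.05 m and contact force between the fingers and heel_tall above 2 N), for 0.2 s.
At the end, for the whole second after the job is handed in: Tall heel at rest in the gripper, touching neither stand nor rack, over 150 mm up; tip centre within 25 mm of the point 100 mm out on the lens axis; heel axis within 0.2 rad of the lens axis, tip to the lens; other heels moved under 15 mm, hammer and jar under 30 mm (contact force between the fingers and heel_tall above 2 N and distance between heel_tall_tip and lens_focus below 0.025 m and angle between the z axis of heel_tall_center and the z axis of lens_glass, either way round below 0.2 rad and z of heel_tall_center in the frame of lens_glass above 0.1 m and height (world z) of heel_tall_center above 0.15 m and linear speed of heel_tall below 0.03 m/s and angular speed of heel_tall below 0.3 rad/s and contact force between heel_tall and stand below 0.3 N and contact force between heel_tall and rack below 0.3 N and distance of each of heel_mid_center, heel_low_center from where it was at the start of the episode below 0.015 m and distance of each of hammer, jar from where it was at the start of the episode below 0.03 m); the arm keeps its last pose, push and grip.
It fails at once if the heel knocks the camera or its stand (over 1 N) (contact force between heel_tall and stand above 1 N).
It fails at once if another heel is pulled out or knocked over (distance of any of heel_mid_center, heel_low_center from where it was at the start of the episode above 0.015 m).
It fails at once if the hammer or the jar is shifted (distance of any of hammer, jar from where it was at the start of the episode above 0.03 m).
It also fails if it takes over 48 s, if anything falls off the work surface, if the arm or the gripper's body presses on something with over 40 N, if the wrist force passes 120 N, or if a joint passes its speed limit or range.

ROBOT

A 6-joint arm with a two-finger parallel gripper is mounted at the origin on the work surface. World frame = base frame: x ahead of the robot, y to its left, z up, the work surface at z = 0. Lengths are in m, angles in rad, forces in N, time in s.
With the tool pointing down it reaches from about 0.225 to 0.875 m from the base axis. Payload 3.4 kg.
Tool frame: the origin (TCP) lies between the finger pads; the fingertips stand 25 mm ahead of it and the grasp point (between the pads) lies 6 mm ahead of it; z points along the fingers, y is the line along which they close (so a half turn about z gives the same grasp; the last joint's range is limited). The gripper opens to 85 mm and grips with 20 to 120 N. Pads are 22 mm wide; open, the fingers measure 114 mm over their backs; the gripper's body (76 mm by 85 mm) begins 54 mm behind the grasp point. The pads swing forward as they close: fully open they stand 13 mm farther back than shut.
Start: joints at [-1.396, 0.276, 1.505, -0, 1.361, -0.121], TCP at [0.168, -0.55, 0.256] pointing down, gripper open.
Joint ranges: [-2.89, 2.89], [-0.75, 2.08], [0.22, 2.7], [-1.18, 4.32], [0.11, 2.71], [-2.7, 2.7]. Speed limits (rad/s): [2.57, 2.57, 3.14, 3.14, 3.14, 3.14].

INTERFACE

Orientations are given as a unit quaternion [w, x, y, z].
In Python, from rig import manip, cams, ticket gives the robot as it stands.
- The arm moves only by the tool step_arm, never from a script. Its argument "increments" is a list of rows, each an object with "dp": the shift along the world's x, y, z each as a share of 0.2 m, from -1 to 1, a list of three; "yaw": the turn about the world's z as a share of 0.15 rad, from -1 to 1; "grip": the opening, from 0 (shut) to 1 (fully open). In form: [{"dp": [tx, ty, tz], "yaw": yaw, "grip": grip}, ...]. A call has 1 to 5 rows; each row shifts and turns the commanded pose from where the row before left it; what a row does not reach is not made up. A row lasts 1/8 s, in which the tool goes at most 62.5 mm and 10.7 degrees, less where a joint would pass 70% of its speed; a pose out of reach is approached as far as the arm can. A call with a number of a shift or a turn outside -1 to 1 is refused whole. A call with a gripper value outside its range is refused whole. The fingers move at their own pace and stop on an object; "squeeze" is the grip in N (left out, the last holds). Time passes only in rows, so rows that do not move let the fingers close. It gives the time, the measured TCP pose, the force, the opening and the grip force at its end, in the units of the state.
- manip.get_state(): the state, without advancing time (a new reading comes with each control period).
- cams.get_image(name): name is "side" or "top"; returns the picture (480x640x3 uint8, blue, green, red); there is no depth.
- cams.get_calibration(name): a dict with "fx", "fy", "cx", "cy" (pixels), "extrinsics" (4x4, takes a point from camera to world coordinates). Camera axes: x right, y up, looking along -z (the intrinsics and any distortion apply to the point x, -y, -z); pixel columns grow to the right and rows downward; lengths in m; the calibration is good to about 2 mm. A picture is of the moment at which its call begins. get_calibration takes no time and is no camera call.
- ticket.sign_off(): hands the job in; it is judged then, once.
The state is a dict: "clock": time; "qpos": joint angles; "qd": joint speeds; "effort": joint torques, N m; "position": TCP position; "ee_rot": TCP orientation; "contact_force": force on the tool from outside, world axes, zero at the start; "moment": the same for the moment, N m; "width": finger opening in m; "gripper_force": force on a finger pad.
Only numpy, scipy, OpenCV 4.12 (cv2) and the standard library are available. Lean on these libraries where they do the work, as an engineer would, in place of code of your own. Each camera call takes 0.05 s, during which the arm holds its last target. There are 200 camera calls.

## Working session

There is one attempt and no reset: what is moved stays moved. The work goes in short steps, Python scripts to look and compute and a tool call to move; the robot and the scene stay as the last step left them, time stands still between calls to the robot, and variables do not carry over. Pictures are saved under pics/ and viewed, at most 10 in all, crops included, and the job is handed in when it is done.

Besides the shell and the picture viewer there is one more tool, called after "Call:" as name(argument=value, ...), one argument or row to a line, values as JSON. step_arm: Moves the arm, as the interface text tells. Shift numbers are shares of 0.2 m and turn numbers shares of 0.15 rad, none past 1 either way. Its arguments: {"type":"object","properties":{"increments":{"type":"array"},"squeeze":{"type":"number"}},"required":["increments"]}

```bash
mkdir -p pics; cat > h.py <<'E'
import numpy as np, cv2
from rig import manip, cams, ticket
def save(n,f,box=None,s=1):
    im=cams.get_image(n)
    if box: x0,y0,x1,y1=box; im=im[y0:y1,x0:x1]
    if s!=1: im=cv2.resize(im,None,fx=s,fy=s,interpolation=cv2.INTER_CUBIC)
    cv2.imwrite('pics/'+f,im)
def ray(n,u,v):
    c=cams.get_calibration(n); T=np.array(c['extrinsics'])
    d=T[:3,:3]@np.array([(u-c['cx'])/c['fx'],-(v-c['cy'])/c['fy'],-1.]); return T[:3,3],d
def plane(n,u,v,z):
    o,d=ray(n,u,v); return o+d*(z-o[2])/d[2]
def pix(n,p):
    c=cams.get_calibration(n); T=np.array(c['extrinsics'])
    q=T[:3,:3].T@(np.array(p)-T[:3,3]); return np.array([c['cx']-c['fx']*q[0]/q[2],c['cy']+c['fy']*q[1]/q[2]])
def tri(a,b):
    (o1,d1),(o2,d2)=ray('top',*a),ray('side',*b)
    t=np.linalg.lstsq(np.c_[d1,-d2],o2-o1,rcond=None)[0]
    p,q=o1+d1*t[0],o2+d2*t[1]; return (p+q)/2,np.linalg.norm(p-q)
E
python3 - <<'E'
from h import *
save('top','t0.png'); save('side','s0.png')
for n in('top','side'): print({k:np.round(v,3).tolist() for k,v in cams.get_calibration(n).items()})
s=manip.get_state(); print(s)
E
```

```text
{'fx': 620.311, 'fy': 620.311, 'cx': 318.217, 'cy': 242.166, 'extrinsics': [[-0.019, 0.994, -0.106, 0.446], [-1.0, -0.018, 0.015, 0.044], [0.013, 0.106, 0.994, 1.428], [0.0, 0.0, 0.0, 1.0]]}
{'fx': 571.029, 'fy': 571.029, 'cx': 315.917, 'cy': 243.324, 'extrinsics': [[-0.778, 0.47, -0.418, 0.083], [-0.629, -0.578, 0.521, 0.652], [0.003, 0.668, 0.744, 0.994], [0.0, 0.0, 0.0, 1.0]]}
{'clock': 0.1, 'qpos': array([-1.39600862e+00,  2.76543717e-01,  1.50600020e+00,  6.27405900e-06,
        1.36070273e+00, -1.20973558e-01]), 'qd': array([ 0.00052517, -0.00106243, -0.00335938, -0.00061859, -0.0015524 ,
       -0.0011351 ]), 'effort': array([ 1.44798109e-03, -4.17699587e+01, -2.46403438e+01, -2.54835913e-04,
        5.87085349e-03,  4.07934081e-06]), 'position': array([ 0.16753103, -0.54960814,  0.25552188]), 'ee_rot': array([-8.26776410e-04,  9.89085330e-01,  1.47341530e-01, -1.91828862e-05]), 'contact_force': array([-0.42956245,  0.64587055,  1.11221577]), 'moment': array([-0.0041201 , -0.04999456,  0.0349909 ]), 'gripper_force': 0.0, 'width': 0.08585953133254552}
```

View pics/t0.png

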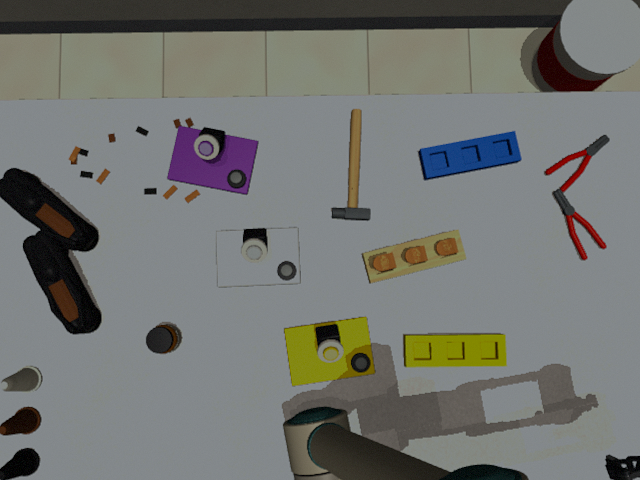

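View pics/s0.png

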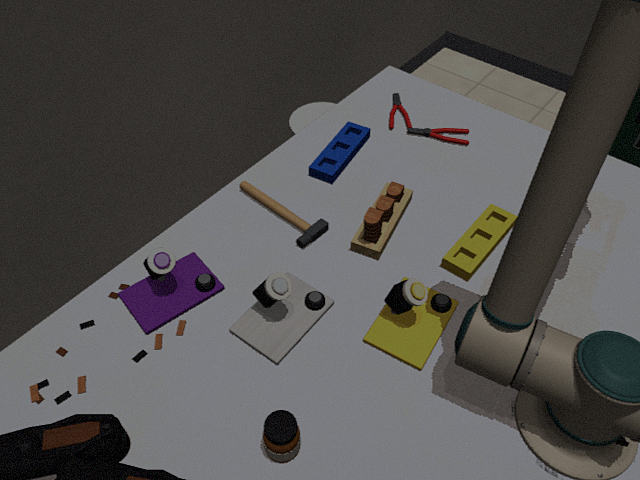

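```bash
python3 - <<'E'
from h import *
t=cams.get_image('top');s=cams.get_image('side')
a=cv2.resize(t[215:300,205:305],None,fx=4,fy=4,interpolation=cv2.INTER_CUBIC)
b=cv2.resize(t[215:300,355:475],None,fx=3.333,fy=4,interpolation=cv2.INTER_CUBIC)[:, :400]
c=cv2.resize(s[260:365,225:340],(400,260),interpolation=cv2.INTER_CUBIC)
d=cv2.resize(s[175:262,340:424],(400,260),interpolation=cv2.INTER_CUBIC)
cv2.imwrite('pics/c1.png',np.vstack([np.hstack([a,b]),np.hstack([c,d])]))
# colour masks
H=cv2.cvtColor(t,cv2.COLOR_BGR2HSV)
def rep(n,m,lo=60):
    cs,_=cv2.findContours(m.astype(np.uint8)*255,cv2.RETR_EXTERNAL,cv2.CHAIN_APPROX_NONE)
    for k in cs:
        if cv2.contourArea(k)>lo: print(n,cv2.contourArea(k),np.round(cv2.minAreaRect(k)[0],1),np.round(cv2.minAreaRect(k)[1],1),np.round(cv2.boxPoints(cv2.minAreaRect(k)),1).tolist())
for p in [(430,240),(383,262),(230,250),(240,275),(200,250),(255,252),(287,270)]: print(p,H[p[1],p[0]],H[p[1],p[0]])
roi=np.zeros(t.shape[:2],bool); roi[225:290,355:475]=1
rep('rack',roi&(H[...,1]>70)&(H[...,0]<35))
Hs=cv2.cvtColor(s,cv2.COLOR_BGR2HSV)
for p in [(373,225),(395,190),(380,240),(364,240)]: print(p,Hs[p[1],p[0]])
E
```

```text
(430, 240) [ 25 108 132] [ 25 108 132]
(383, 262) [ 19 168 129] [ 19 168 129]
(230, 250) [103  16 140] [103  16 140]
(240, 275) [105  15 139] [105  15 139]
(200, 250) [ 95  11 139] [ 95  11 139]
(255, 252) [ 78  10 127] [ 78  10 127]
(287, 270) [42 13 97] [42 13 97]
rack 2945.0 [413.4 255.7] [30.9 99.4] [[361.3999938964844, 252.89999389648438], [457.79998779296875, 228.5], [465.3999938964844, 258.3999938964844], [369.0, 282.8999938964844]]
(373, 225) [ 16 241  36]
(395, 190) [ 16 130 116]
(380, 240) [ 23  82 125]
(364, 240) [ 16 117  50]
```

View pics/c1.png

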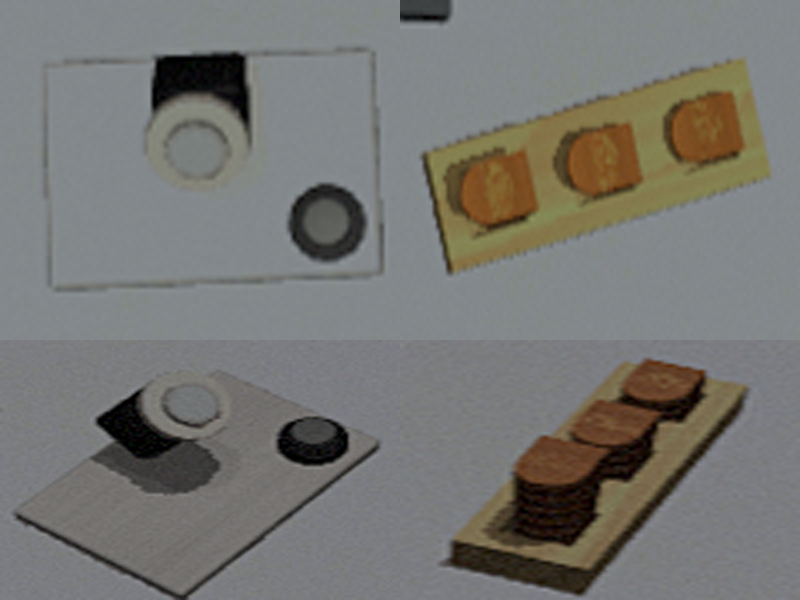

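The plausible stands are purple at (213,160), aluminium with a white ring at (258,257), and yellow at (329,350). The aluminium one fits the described colours. For racks there is blue at (470,155), plywood holding heels at (414,256), and yellow at (455,350). The plywood one is meant. The tall heel is in its left pocket at top px (383,262), clearly highest in the side view at (373,225), with its rounded back towards the rack's left end.

```bash
python3 - <<'E'
from h import *
t=cams.get_image('top');H=cv2.cvtColor(t,cv2.COLOR_BGR2HSV)
r=lambda a:np.round(a,4)
# stand plate
c=[plane('top',u,v,.012) for u,v in [(216.2,230.7),(298.7,227.5),(300.5,283),(218,287.5)]]
ctr=np.mean(c,0); yd=(c[0]+c[3]-c[1]-c[2]);yd/=np.linalg.norm(yd); xd=np.array([yd[1],-yd[0],0])
print('stand',r(ctr),'y az',np.degrees(np.arctan2(yd[1],yd[0])),'sizes',np.linalg.norm(c[0]-c[1]),np.linalg.norm(c[1]-c[2]))
print('button pred',r(ctr-.035*xd-.065*yd),'seen',[r(plane('top',205+327/4,215+220/4,z)) for z in(.025,.035)])
# ring centre: top crop vs side crop
print('ring',tri((205+197/4,215+142/4),(225+187*115/400,260+(403-340)*105/260)))
print('btn tri',tri((205+327/4,215+219/4),(225+315*115/400,260+(431-340)*105/260)))
# rack
b=[plane('top',u,v,.03) for u,v in [(361.4,252.9),(457.8,228.5),(465.4,258.4),(369,282.9)]]
rc=np.mean(b,0);ry=b[0]+b[3]-b[1]-b[2];ry/=np.linalg.norm(ry)
print('rack',r(rc),'az',np.degrees(np.arctan2(ry[1],ry[0])),'pocket+75',r(rc+.075*ry))
# heel tops
m=((H[...,1]>130)&(H[...,0]<22)&(H[...,2]>85)).astype(np.uint8); m[:225]=0;m[290:]=0;m[:,:355]=0;m[:,475:]=0
for k in cv2.findContours(m,cv2.RETR_EXTERNAL,cv2.CHAIN_APPROX_NONE)[0]:
  if cv2.contourArea(k)>50:
    P=np.array([plane('top',*q,.1) for q in k[:,0]])-rc; rx=np.array([ry[1],-ry[0],0])
    print('heel',cv2.boundingRect(k),'ry',r([ (P@ry).min(),(P@ry).max()]),'rx',r([(P@rx).min(),(P@rx).max()]))
E
```

```text
stand [0.5655 0.1602 0.012 ] y az 91.65121285677728 sizes 0.18941515102342735 0.1275834791168376
button pred [0.5324 0.0942 0.012 ] seen [array([0.5338, 0.0953, 0.025 ]), array([0.5332, 0.095 , 0.035 ])]
ring (array([0.57149107, 0.16113072, 0.10226807]), np.float64(0.0015180394710288291))
btn tri (array([0.53299952, 0.09443159, 0.02813176]), np.float64(0.002891404987210981))
rack [ 0.561  -0.1924  0.03  ] az 103.16069011476694 pocket+75 [ 0.5439 -0.1193  0.03  ]
heel (373, 251, 24, 21) ry [0.0545 0.1027] rx [-0.0173  0.0208]
heel (405, 245, 23, 19) ry [-0.0145  0.0315] rx [-0.0202  0.0164]
heel (436, 238, 23, 19) ry [-0.0834 -0.0385] rx [-0.0204  0.0162]
```

Call:
step_arm(
  increments=[
    {"dp": [0.15,0.25,0],"yaw": -0.4,"grip": 0.47},
    {"dp": [0.15,0.25,0],"yaw": -0.4,"grip": 0.47},
    {"dp": [0.15,0.25,0],"yaw": -0.4,"grip": 0.47},
    {"dp": [0.15,0.25,0],"yaw": -0.4,"grip": 0.47},
    {"dp": [0.15,0.25,0],"yaw": -0.2,"grip": 0.47},
  ],
)

```text
clock: 0.88
position: [0.3183, -0.2984, 0.2564]
ee_rot: [0.0, 1.0, 0.012, 0.0]
contact_force: [0.9, -0.1, -0.4]
width: 0.0399
gripper_force: 0.0
```

Call:
step_arm(
  increments=[
    {"dp": [0.15,0.25,0],"yaw": 0,"grip": 0.47},
    {"dp": [0.15,0.25,0],"yaw": 0,"grip": 0.47},
    {"dp": [0.15,0.25,0],"yaw": 0,"grip": 0.47},
    {"dp": [0.15,0.25,0],"yaw": 0,"grip": 0.47},
    {"dp": [0.15,0.25,0],"yaw": 0,"grip": 0.47},
  ],
)

```text
clock: 1.5
position: [0.4684, -0.0483, 0.2565]
ee_rot: [0.0, 1.0, 0.013, 0.0]
contact_force: [1.3, -0.8, 0.1]
width: 0.0402
gripper_force: 0.0
```

Call:
step_arm(
  increments=[
    {"dp": [0.11,0.2,0],"yaw": 0,"grip": 0.47},
    {"dp": [0.11,0.2,0],"yaw": 0,"grip": 0.47},
    {"dp": [0.11,0.18,-0.1],"yaw": 0,"grip": 0.47},
    {"dp": [0,0,-0.3],"yaw": 0,"grip": 0.47},
    {"dp": [0,0,-0.3],"yaw": 0,"grip": 0.47},
  ],
)

```text
clock: 2.12
position: [0.5343, 0.0667, 0.1152]
ee_rot: [0.0, 1.0, 0.014, 0.001]
contact_force: [0.6, -1.1, -0.9]
width: 0.04
gripper_force: 0.0
```

Call:
step_arm(
  increments=[
    {"dp": [0,0,-0.2],"yaw": 0,"grip": 0.47},
    {"dp": [0,0,-0.05],"yaw": 0,"grip": 0.47},
    {"dp": [0,0,0],"yaw": 0,"grip": 0.47},
  ],
)

```text
clock: 2.5
position: [0.5341, 0.0659, 0.0666]
ee_rot: [0.0, 1.0, 0.013, 0.0]
contact_force: [0.3, -0.4, 0.4]
width: 0.04
gripper_force: 0.0
```

```bash
python3 -c "
from h import *
save('side','s1.png',(200,170,400,350),4)"
```

```text
(no output)
```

View pics/s1.png

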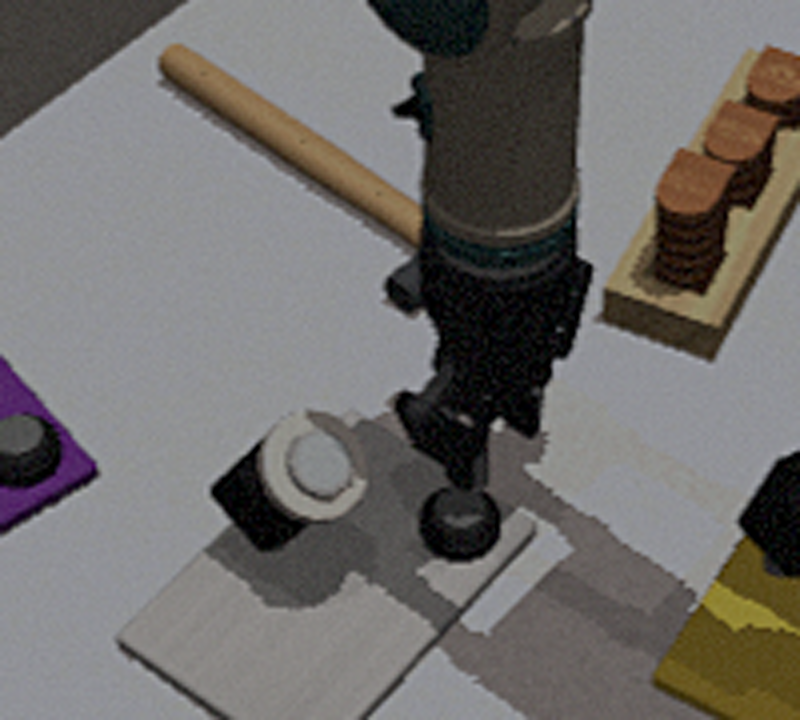

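The finger's tip, at crop (465,485), is just above the grey button at (460,515), and the head at (300,480) is clear. Pressing down now.

Call:
step_arm(
  increments=[
    {"dp": [0,0,-0.04],"yaw": 0,"grip": 0.47},
    {"dp": [0,0,-0.03],"yaw": 0,"grip": 0.47},
    {"dp": [0,0,0],"yaw": 0,"grip": 0.47},
  ],
)

```text
clock: 2.92
position: [0.5349, 0.0659, 0.053]
ee_rot: [0.0, 1.0, 0.013, 0.001]
contact_force: [2.0, -0.6, 3.2]
width: 0.0401
gripper_force: 1.9
```

Call:
step_arm(
  increments=[
    {"dp": [0,0,-0.02],"yaw": 0,"grip": 0.47},
    {"dp": [0,0,0],"yaw": 0,"grip": 0.47},
  ],
)

```text
clock: 3.18
position: [0.535, 0.0659, 0.0512]
ee_rot: [0.0, 1.0, 0.013, 0.002]
contact_force: [-1.6, -0.7, 19.2]
width: 0.0401
gripper_force: 9.7
```

Call:
step_arm(
  increments=[
    {"dp": [0,0,-0.015],"yaw": 0,"grip": 0.47},
    {"dp": [0,0,0],"yaw": 0,"grip": 0.47},
  ],
)

```text
clock: 3.42
position: [0.5351, 0.0659, 0.0507]
ee_rot: [0.0, 1.0, 0.013, 0.002]
contact_force: [-6.1, -1.0, 37.7]
width: 0.0404
gripper_force: 18.9
```

```bash
python3 -c "
from h import *
a=cams.get_image('side')[270:300,262:292].reshape(-1,3); b=cv2.imread('pics/s0.png')[270:300,262:292].reshape(-1,3)
print(a.max(0),np.percentile(a,90,0),b.max(0),np.percentile(b,90,0))"
```

```text
[160 159 158] [148. 148. 148.] [136 133 133] [126. 126. 126.]
```

Call:
step_arm(
  increments=[
    {"dp": [0,0,0.1],"yaw": 0,"grip": 0.47},
    {"dp": [0,-0.05,0.3],"yaw": 0.2,"grip": 1},
    {"dp": [0,-0.15,0.25],"yaw": 1,"grip": 1},
    {"dp": [0,-0.25,0],"yaw": 1,"grip": 1},
    {"dp": [0,-0.25,0],"yaw": 1,"grip": 1},
  ],
)

```text
clock: 4.1
position: [0.5332, -0.075, 0.176]
ee_rot: [0.0, 0.967, 0.253, 0.0]
contact_force: [0.7, -0.4, 0.2]
width: 0.0852
gripper_force: 0.0
```

Call:
step_arm(
  increments=[
    {"dp": [0.012,-0.044,0],"yaw": 0.96,"grip": 1},
    {"dp": [0.012,-0.044,0],"yaw": 0.96,"grip": 1},
    {"dp": [0.012,-0.044,0],"yaw": 0.96,"grip": 1},
    {"dp": [0.012,-0.044,0],"yaw": 0.96,"grip": 1},
    {"dp": [0.012,-0.044,0],"yaw": 0.96,"grip": 1},
  ],
)

```text
clock: 4.72
position: [0.5448, -0.1181, 0.1747]
ee_rot: [-0.001, 0.817, 0.577, -0.001]
contact_force: [0.4, -0.7, -0.2]
width: 0.0851
gripper_force: 0.0
```

Call:
step_arm(
  increments=[
    {"dp": [0,0,0],"yaw": 0.96,"grip": 1},
    {"dp": [0,0,0],"yaw": 0.96,"grip": 1},
    {"dp": [0,0,0],"yaw": 0.96,"grip": 1},
    {"dp": [0,0,0],"yaw": 0.96,"grip": 1},
    {"dp": [0,0,0],"yaw": 0,"grip": 1},
  ],
)

```text
clock: 5.35
position: [0.5449, -0.1178, 0.1748]
ee_rot: [-0.001, 0.622, 0.783, -0.0]
contact_force: [0.4, 0.4, -0.8]
width: 0.0853
gripper_force: 0.0
```

```bash
python3 -c "
from h import *
save('side','s2.png',(310,100,430,260),3.7)
s=manip.get_state(); print(s['position'],s['ee_rot'],s['qpos'])"
```

```text
[ 0.54502678 -0.11785201  0.1748814 ] [-6.74761877e-04  6.21836704e-01  7.83146610e-01 -2.13668252e-04] [-3.37756626e-01  3.08387906e-01  1.67010090e+00  4.10808724e-05
  1.16451891e+00 -5.66397192e-01]
```

View pics/s2.png

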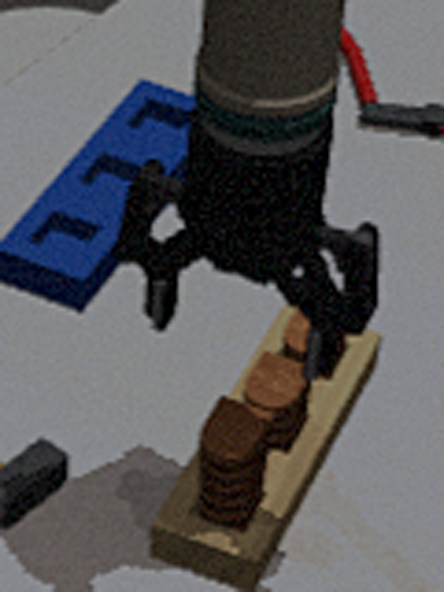

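The gripper is above the tall heel, whose top is at crop (235,430), with its fingers on both flat sides. The hammer is clear.

Call:
step_arm(
  increments=[
    {"dp": [0,0,-0.2],"yaw": 0,"grip": 1},
    {"dp": [0,0,-0.2],"yaw": 0,"grip": 1},
    {"dp": [0,0,-0.1],"yaw": 0,"grip": 1},
    {"dp": [0,0,0],"yaw": 0,"grip": 0.3},
    {"dp": [0,0,0],"yaw": 0,"grip": 0.3},
  ],
  squeeze=25,
)

```text
clock: 6.02
position: [0.5462, -0.1183, 0.0761]
ee_rot: [0.001, 0.621, 0.784, 0.0]
contact_force: [0.2, -0.5, 0.4]
width: 0.0517
gripper_force: 0.0
```

Call:
step_arm(
  increments=[
    {"dp": [0,0,0],"yaw": 0,"grip": 0.2},
    {"dp": [0,0,0],"yaw": 0,"grip": 0.2},
    {"dp": [0,0,0],"yaw": 0,"grip": 0.2},
    {"dp": [0,0,0.03],"yaw": 0,"grip": 0.2},
    {"dp": [0,0,0.02],"yaw": 0,"grip": 0.2},
  ],
)

```text
clock: 6.65
position: [0.5448, -0.1178, 0.0851]
ee_rot: [-0.001, 0.621, 0.784, -0.0]
contact_force: [-2.4, -1.3, -3.4]
width: 0.0341
gripper_force: 25.9
```

Call:
step_arm(
  increments=[
    {"dp": [-0.005,0.02,0],"yaw": 0,"grip": 0.2},
    {"dp": [-0.005,0.02,0],"yaw": 0,"grip": 0.2},
    {"dp": [-0.005,0.02,0],"yaw": 0,"grip": 0.2},
    {"dp": [0,0,0],"yaw": 0,"grip": 0.2},
  ],
  squeeze=20,
)

```text
clock: 7.15
position: [0.542, -0.1083, 0.0858]
ee_rot: [0.001, 0.62, 0.785, -0.002]
contact_force: [-5.4, -8.4, 0.7]
width: 0.0338
gripper_force: 20.2
```

```bash
python3 -c "
from h import *
save('side','s3.png',(320,120,430,260),4)
print(manip.get_state()['moment'])"
```

```text
[-1.51562111  1.1808598  -0.115168  ]
```

View pics/s3.png

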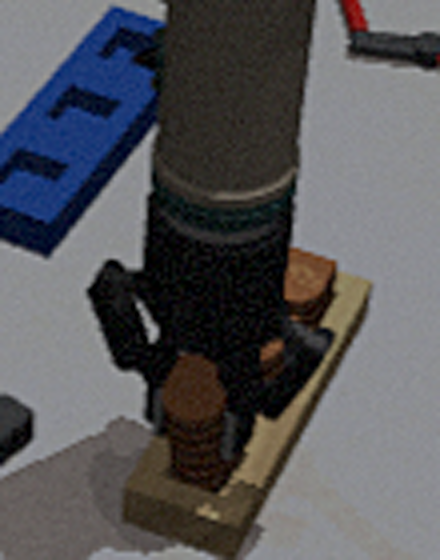

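The heel, at crop (195,420), is still in its pocket, and the tip is now loaded against the rim. I'll keep pushing so it pivots in the pads.

Call:
step_arm(
  increments=[
    {"dp": [-0.005,0.02,0],"yaw": 0,"grip": 0.2},
    {"dp": [-0.005,0.02,0],"yaw": 0,"grip": 0.2},
    {"dp": [-0.005,0.02,0],"yaw": 0,"grip": 0.2},
    {"dp": [0,0,0],"yaw": 0,"grip": 0.2},
  ],
)

```text
clock: 7.7
position: [0.5392, -0.0958, 0.0857]
ee_rot: [0.001, 0.62, 0.784, -0.002]
contact_force: [-5.6, -6.3, 0.7]
width: 0.0337
gripper_force: 19.6
```

Call:
step_arm(
  increments=[
    {"dp": [-0.005,0.02,0],"yaw": 0,"grip": 0.2},
    {"dp": [-0.005,0.02,0],"yaw": 0,"grip": 0.2},
    {"dp": [0,0,0],"yaw": 0,"grip": 0.2},
  ],
)

```text
clock: 8.07
position: [0.5375, -0.0874, 0.0854]
ee_rot: [0.001, 0.62, 0.784, -0.001]
contact_force: [-2.9, -5.2, -2.0]
width: 0.0337
gripper_force: 18.2
```

```bash
python3 -c "
from h import *
a=cams.get_image('side')[120:260,320:430];b=cams.get_image('top')[180:320,330:440]
cv2.imwrite('pics/s4.png',cv2.resize(np.hstack([a,b]),None,fx=3.6,fy=3.6,interpolation=cv2.INTER_CUBIC))
print(manip.get_state()['moment'])"
```

```text
[-1.07727621  0.84577551 -0.09213767]
```

View pics/s4.png

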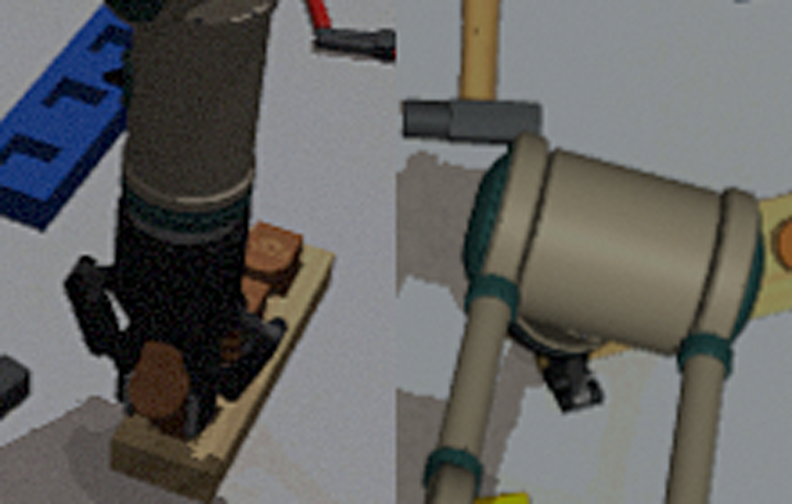

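The heel at crop (160,385) now leans well over towards the rack's left end. I'll tighten the grip and lift.

Call:
step_arm(
  increments=[
    {"dp": [0.001,-0.005,0],"yaw": 0,"grip": 0.2},
    {"dp": [0,0,0.05],"yaw": 0,"grip": 0.2},
    {"dp": [0,0,0.2],"yaw": 0,"grip": 0.2},
    {"dp": [0,0,0.3],"yaw": 0,"grip": 0.2},
    {"dp": [0,0,0.3],"yaw": 0,"grip": 0.2},
  ],
  squeeze=60,
)

```text
clock: 8.8
position: [0.5392, -0.0865, 0.2585]
ee_rot: [0.002, 0.621, 0.784, 0.002]
contact_force: [0.7, -0.2, -0.6]
width: 0.0335
gripper_force: 57.0
```

Call:
step_arm(
  increments=[
    {"dp": [-0.25,0.1,0.1],"yaw": 0,"grip": 0.2},
    {"dp": [-0.2,0.2,0],"yaw": 0,"grip": 0.2},
    {"dp": [0,0.2,0],"yaw": 0,"grip": 0.2},
    {"dp": [0,0,0],"yaw": 0,"grip": 0.2},
  ],
)

```text
clock: 9.3
position: [0.4484, 0.0156, 0.2772]
ee_rot: [0.002, 0.619, 0.785, 0.002]
contact_force: [0.6, 0.5, -0.1]
width: 0.0331
gripper_force: 57.2
```

```bash
python3 -c "
from h import *
s=manip.get_state();p=s['position'];g=p-[0,0,.006];print(p,s['gripper_force'])
u,v=pix('side',g).astype(int);print(u,v,pix('top',g))
u0,v0=max(u-70,0),max(v-55,0);print(u0,v0)
save('side','s5.png',(u0,v0,u0+140,v0+105),5.5)"
```

```text
[0.4483963  0.01564378 0.27720818] 57.17490225099027
379 211 [325.44247841 307.04199896]
309 156
```

View pics/s5.png

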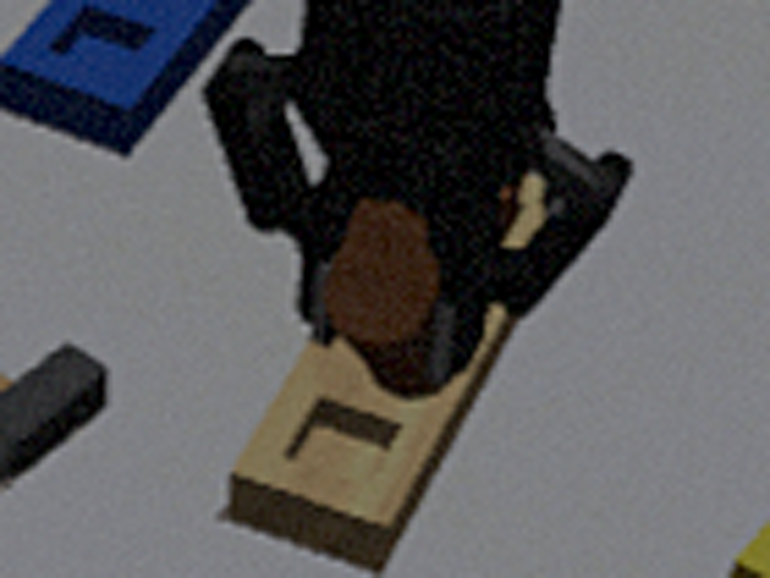

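The heel, at crop (385,290), is gripped and tilted, its pocket at (345,430) is empty, and the hammer is unmoved. Next I turn it to the lens direction.

Call:
step_arm(
  increments=[
    {"dp": [0,0,0],"yaw": 0.9,"grip": 0.2},
    {"dp": [0,0,0],"yaw": 0.92,"grip": 0.2},
    {"dp": [0,0,0],"yaw": 0.92,"grip": 0.2},
    {"dp": [0,0,0],"yaw": 0.92,"grip": 0.2},
    {"dp": [0,0,0],"yaw": 0.92,"grip": 0.2},
  ],
)

```text
clock: 9.98
position: [0.4491, 0.0122, 0.2759]
ee_rot: [0.001, 0.319, 0.948, 0.0]
contact_force: [-0.6, -0.0, -1.9]
width: 0.0333
gripper_force: 57.1
```

Call:
step_arm(
  increments=[
    {"dp": [0,0,0],"yaw": 0.92,"grip": 0.2},
    {"dp": [0,0,0],"yaw": 0.92,"grip": 0.2},
    {"dp": [0,0,0],"yaw": 0.92,"grip": 0.2},
    {"dp": [0,0,0],"yaw": 0.92,"grip": 0.2},
    {"dp": [0,0,0],"yaw": 0.88,"grip": 0.2},
  ],
)

```text
clock: 10.6
position: [0.4491, 0.0121, 0.2759]
ee_rot: [0.001, -0.017, 1.0, -0.0]
contact_force: [0.1, -0.1, -1.6]
width: 0.0337
gripper_force: 57.1
```

```bash
python3 -c "
from h import *
s=manip.get_state();p=s['position'];g=p-[0,0,.006];print(p,s['ee_rot'],s['gripper_force'])
print('g',pix('side',g),pix('top',g))
for th in (25,30,35,40,45):
  a=np.radians(th);z=np.array([-np.sin(a)*.9996,-np.sin(a)*.029,np.cos(a)]);b=np.array([-np.cos(a),-.029*np.cos(a),-np.sin(a)])
  G=g+.0*z; L=.055
  q=[G-L*z, G-L*z-.017*b,G-L*z+.017*b, G+(.088-L)*z-.017*b, G+(.088-L)*z+.031*b]
  print(th,[np.round((pix('side',k)-(0,0)),1).tolist() for k in q])
u,v=pix('side',g).astype(int);u0,v0=u-70,max(v-55,0);print(u0,v0)
save('side','s6.png',(u0,v0,u0+140,v0+105),5.5)"
```

```text
[0.44909109 0.01214954 0.27588282] [ 1.12204440e-03 -1.73026396e-02  9.99849668e-01 -3.76744511e-05] 57.148963211802766
g [380.29801525 211.1321892 ] [327.297754   306.63159543]
25 [[367.6, 224.7], [361.0, 218.4], [374.1, 230.9], [381.4, 195.7], [401.4, 214.7]]
30 [[365.8, 222.9], [359.5, 216.3], [372.0, 229.4], [383.0, 196.5], [401.8, 216.5]]
35 [[364.1, 221.0], [358.2, 214.1], [369.9, 227.8], [384.5, 197.4], [402.0, 218.3]]
40 [[362.5, 219.0], [357.1, 211.9], [367.9, 226.1], [386.1, 198.4], [402.1, 220.0]]
45 [[361.0, 216.9], [356.1, 209.6], [365.9, 224.2], [387.5, 199.5], [402.0, 221.6]]
310 156
```

View pics/s6.png

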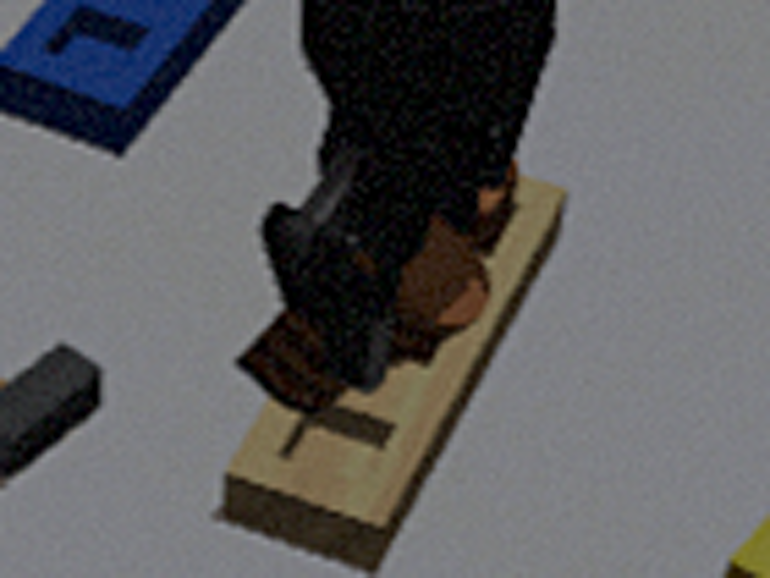

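The heel is held tilted with its tip end down-left at crop (240,362) to (310,412) and its top face at right (470,300). I'll cast these edge pixels onto the known plane of the near flat side.

```bash
python3 - <<'E'
from h import *
p=np.array([.4491,.0121,.2759]);g=p-[0,0,.006]
x=np.array([.9994,.0346,0]);n=np.array([-.0346,.9994,0]) # x: horizontal in heel plane (tool x), n: closing line
def hit(cx,cy):
    o,d=ray('side',310+cx/5.5,156+cy/5.5); t=((g+.017*n-o)@n)/(d@n); q=o+t*d-g; return np.array([q@x,q[2]])
P={k:hit(*k) for k in [(238,362),(262,379),(285,396),(302,408),(290,312),(265,336),(435,355),(395,355)]}
for k,v in P.items(): print(k,np.round(v*1000,1))
for a,b in [((238,362),(285,396)),((238,362),(302,408)),((290,312),(238,362))]:
    d=P[b]-P[a]; print(a,b,np.degrees(np.arctan2(d[1],d[0])))
th=np.radians(35)
for th in np.radians([30,35,40]):
    z=np.array([-np.sin(th),np.cos(th)]);b=np.array([-np.cos(th),-np.sin(th)])
    print(np.degrees(th),'front corner in heel axes (back,along)',np.round([P[238,362]@b*1000,P[238,362]@z*1000],1))
E
```

```text
(238, 362) [ 44.5 -41.4]
(262, 379) [ 34.6 -43.5]
(285, 396) [ 25.  -45.7]
(302, 408) [ 18.1 -47.1]
(290, 312) [26.1 -6.3]
(265, 336) [ 34.8 -22.9]
(435, 355) [-28.3   7.3]
(395, 355) [-14.2  -1.5]
(238, 362) (285, 396) -167.49699848918758
(238, 362) (302, 408) -167.77942462522424
(290, 312) (238, 362) -62.238920463215784
29.999999999999996 front corner in heel axes (back,along) [-17.9 -58.1]
35.0 front corner in heel axes (back,along) [-12.7 -59.5]
40.0 front corner in heel axes (back,along) [ -7.5 -60.4]
```

Call:
step_arm(
  increments=[
    {"dp": [-0.07,0.118,0],"yaw": 0.86,"grip": 0.2},
    {"dp": [-0.07,0.118,0],"yaw": 0.86,"grip": 0.2},
    {"dp": [-0.07,0.118,0],"yaw": 0.86,"grip": 0.2},
    {"dp": [-0.07,0.118,0],"yaw": 0.86,"grip": 0.2},
    {"dp": [-0.07,0.118,0],"yaw": 0.86,"grip": 0.2},
  ],
)

```text
clock: 11.28
position: [0.3785, 0.1314, 0.2759]
ee_rot: [0.001, -0.332, 0.943, -0.0]
contact_force: [-0.3, 0.2, -0.7]
width: 0.0331
gripper_force: 57.1
```

Call:
step_arm(
  increments=[
    {"dp": [0,0,0],"yaw": 0,"grip": 0.2},
  ],
)

```text
clock: 11.4
position: [0.3779, 0.1317, 0.2758]
ee_rot: [0.001, -0.332, 0.943, 0.0]
contact_force: [1.0, -0.6, -0.3]
width: 0.0334
gripper_force: 57.1
```

```bash
python3 - <<'E'
from h import *
s=manip.get_state();p=s['position'];g=p-[0,0,.006];w,a,b,c=s['ee_rot'];print(p,s['ee_rot'],s['gripper_force'])
im=np.mean([cams.get_image('side').astype(float) for _ in range(8)],0).astype(np.uint8)
u,v=pix('side',g).astype(int);u0,v0=u-70,v-50;print(u,v,u0,v0)
cr=cv2.resize(im[v0:v0+105,u0:u0+140],None,fx=5.5,fy=5.5,interpolation=cv2.INTER_CUBIC)
cv2.imwrite('pics/s7.png',np.clip(cr*1.6,0,255).astype(np.uint8)); np.save('s7.npy',im)
E
```

```text
[0.37791386 0.13165702 0.2758121 ] [ 7.82148208e-04 -3.31634504e-01  9.43407617e-01  1.13326891e-04] 57.14144481578842
374 270 304 220
```

View pics/s7.png

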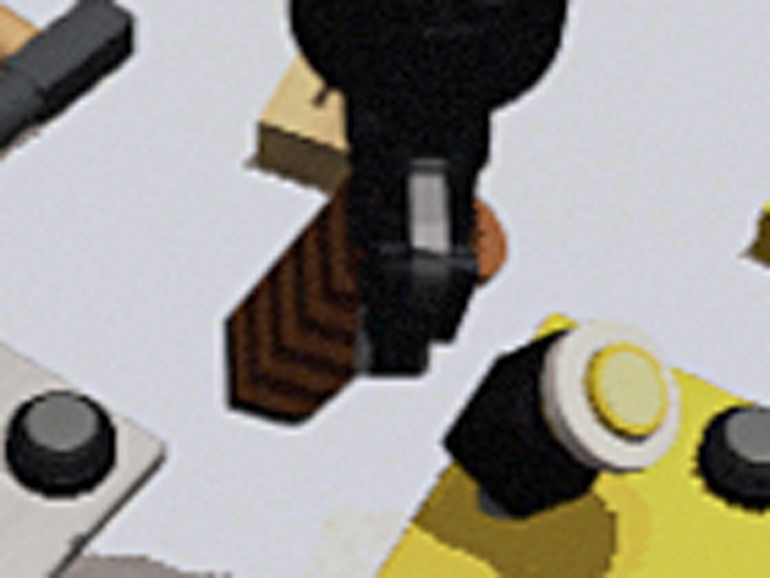

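Clear view: the tip's front corners are at crop (228,405) near and (228,318) far, its back end is at (297,422), and the far front edge runs from (228,318) to (345,190).

```bash
python3 - <<'E'
from h import *
p=np.array([.3779,.1317,.2758]);g=p-[0,0,.006]
a=2*np.arctan2(.9434,-.3316)-np.pi  # lean plane: tool x az +-pi
x=np.array([np.cos(a+np.pi),np.sin(a+np.pi),0]);n=np.array([-x[1],x[0],0])
print('tool x az',np.degrees(np.arctan2(x[1],x[0])))
cam=ray('side',320,240)[0]
if (cam-g)@n<0: n=-n
if x@[np.cos(np.radians(39)),np.sin(np.radians(39)),0]<0: x=-x
def hit(cx,cy,s):
    o,d=ray('side',304+cx/5.5,220+cy/5.5); t=((g+s*n-o)@n)/(d@n); q=o+t*d-g; return np.array([q@x,q[2]])
N=hit(228,405,.017);F=hit(228,318,-.017);E=hit(345,190,-.017);E2=hit(290,250,-.017);T=hit(262,414,.017)
print(np.round(1000*np.array([N,F,E,E2,T]),1))
for q in(E,E2): d=q-F; print('theta',np.degrees(np.arctan2(-d[0],d[1])))
d=T-N; print('tip edge',np.degrees(np.arctan2(-d[1],-d[0])))
for th in np.radians([28,31,34]):
    z=np.array([-np.sin(th),np.cos(th)]);b=np.array([-np.cos(th),-np.sin(th)])
    C=(N+F)/2+.017*b; print(np.degrees(th),'tip rel g',np.round(C*1000,1),'heel axes',np.round(-1000*np.array([C@b,C@z]),1))
E
```

```text
tool x az -141.26740156532887
[[ 46.3 -39.8]
 [ 45.3 -40.4]
 [ 13.2  20.7]
 [ 27.9  -7.2]
 [ 35.8 -44.3]]
theta 27.71914992964936
theta 27.655412833887613
tip edge 22.95553925332796
28.0 tip rel g [ 30.8 -48.1] heel axes [ 4.6 56.9]
31.0 tip rel g [ 31.2 -48.9] heel axes [ 1.6 58. ]
34.0 tip rel g [ 31.7 -49.6] heel axes [-1.5 58.9]
```

Call:
step_arm(
  increments=[
    {"dp": [0.1,0.027,0],"yaw": -0.86,"grip": 0.2},
    {"dp": [0.1,0.027,0],"yaw": -0.86,"grip": 0.2},
    {"dp": [0.1,0.027,0],"yaw": -0.86,"grip": 0.2},
    {"dp": [0.1,0.027,0],"yaw": -0.86,"grip": 0.2},
    {"dp": [0.08,0.027,0],"yaw": -0.86,"grip": 0.2},
  ],
)

```text
clock: 12.42
position: [0.4749, 0.1578, 0.2751]
ee_rot: [-0.0, -0.013, 1.0, -0.0]
contact_force: [-0.4, 0.0, -0.1]
width: 0.0331
gripper_force: 57.1
```

Call:
step_arm(
  increments=[
    {"dp": [0.045,0,-0.05],"yaw": 0,"grip": 0.2},
    {"dp": [0,0,-0.05],"yaw": 0,"grip": 0.2},
    {"dp": [0,0,-0.05],"yaw": 0,"grip": 0.2},
    {"dp": [0,0,0],"yaw": 0,"grip": 0.2},
    {"dp": [0,0,0],"yaw": 0,"grip": 0.2},
  ],
)

```text
clock: 13.05
position: [0.4826, 0.1579, 0.2455]
ee_rot: [0.0, -0.016, 1.0, 0.0]
contact_force: [-0.5, 0.9, -0.8]
width: 0.0332
gripper_force: 57.1
```

```bash
python3 - <<'E'
from h import *
s=manip.get_state();p=s['position'];print(p,s['ee_rot'],s['gripper_force'],s['clock'])
tip=p+[.0308,.0009,-.006-.0481];f=np.array([.5137,.1593,.1919])
print('tip',tip,'err',np.linalg.norm(tip-f))
# check from images: dark/brown tip silhouette in side view
im=np.mean([cams.get_image('side').astype(float) for _ in range(6)],0).astype(np.uint8)
H=cv2.cvtColor(im,cv2.COLOR_BGR2HSV); u,v=pix('side',tip); print('tip px',u,v)
m=((H[...,1]>110)&(H[...,0]<22)&(H[...,2]<120)).astype(np.uint8)
m[:int(v)-60]=0;m[int(v)+40:]=0;m[:,:int(u)-40]=0;m[:,int(u)+80:]=0
ys,xs=np.where(m);i=xs.argmin();j=ys.argmax();print('left',xs[i],ys[i],'low',xs[j],ys[j])
th=np.radians(27.7);xd=np.array([.9996,.029,0]);n=np.array([-.029,.9996,0]);zz=np.array([0,0,1.])
b=-np.cos(th)*xd-np.sin(th)*zz
print('pred corners',[np.round(pix('side',tip-.017*b+k*n),1) for k in(-.017,.017)],'back',pix('side',tip+.017*b))
E
```

```text
[0.48261331 0.15789743 0.24554889] [ 1.66787701e-04 -1.57293533e-02  9.99876270e-01  5.97644763e-05] 57.07777455216274 13.05
tip [0.51341331 0.15879743 0.19144889] err 0.0007336684261767497
tip px 301.0379728532513 270.45227480928713
left 264 298 low 309 307
pred corners [array([300.3, 258.1]), array([288.5, 269.5])] back [307.63865782 277.13768454]
```

```bash
python3 - <<'E'
from h import *
im=np.mean([cams.get_image('side').astype(float) for _ in range(6)],0).astype(np.uint8)
H=cv2.cvtColor(im,cv2.COLOR_BGR2HSV)
m=((H[...,1]>90)&(H[...,0]<25)).astype(np.uint8); m[:225]=0;m[300:]=0;m[:,:275]=0;m[:,360:]=0
n,l,st,c=cv2.connectedComponentsWithStats(m)
for k in range(1,n):
  if st[k,4]>25:
    ys,xs=np.where(l==k); print(st[k],'left',xs.min(),ys[xs.argmin()],'low',xs[ys.argmax()],ys.max())
for v in (258,264,270,276,280): print(v,im[v,284:320:2].max(-1))
E
```

```text
[351 238   9  15  80] left 351 243 low 358 252
[313 242  19  30 342] left 313 263 low 314 271
[290 265  17  14 107] left 290 269 low 300 278
258 [138 144  63  11   9  13   8  12  13  10  13   9  12   9   6  35  54  54]
264 [136 135 136 146  73   1  13   6   6   7   4   5   7   6  11  24  37  47]
270 [137 138 111   1  34  20  27  33  17  11   8  10   6  37  40  12  10  42]
276 [ 85  93 124 123 131  98   3  34  29  14  20   5  11  33  37 130 140 139]
280 [101  81  82 114 125 122 122 127 124 141 150 138 138 140 138 139 140 139]
```

The near tip corner is seen at about (289,270) and was predicted at (288.5,269.5), so the pose is confirmed. I'm handing in.

```bash
python3 -c "
from rig import ticket
print(ticket.sign_off())"
```

```text
the job is handed in; nothing more can be done
None
```

I handed the job in with the ring light switched on and the tall heel held still in front of the lens. By my measurements the tip is within 1 mm of where I put the 10 cm point, but the heel axis is about 7° off the lens axis (limit about 11.5°); the sign-off returned no verdict.

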